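# Release the latched key on the exposure unit's switch box

### The job

One of the four identical ivory keys on the blue switch box was left latched down. Start at the end with the amber lamp and work along the row, tapping each of the four keys lightly with the closed fingertips to find it, then lift off and press the latched key fully down so that it releases and springs up. Do not press any raised key down, grasp nothing, and leave everything else on and around the box where it is.

Things in the scene. Friction and masses are not known exactly. Their poses are not given: they have to be found in the camera images.
- keybox: Blue metal switch box, 150 x 290 x 55 mm (x, y, z), fixed. Origin: centre of its underside; y runs along the key row towards the amber lamp, -x to the robot. Four identical flat ivory keys, 30 x 30 mm, 48 mm apart, in a row 30 mm to the -x side of the middle. Lamp: fixed dome 11 mm high, 18 mm wide, 51 mm beyond the first key. Which place holds the latched key varies.
- place_1 (a point): On the axis of the first (next to the lamp) place of the key row, at the top of a raised key (71 mm above the table); fixed to the box. A raised key stands 16 mm above the box top, the latched one 9 mm (7 mm lower); any key bottoms out 6 mm above the box top.
- place_2 (a point): On the axis of the second place of the key row, at the top of a raised key (71 mm above the table); fixed to the box. A raised key yields at once: 1.5 N starts it, each mm adds 0.5 N (2 N: 1 mm, 3 N: 3 mm); let go, it springs back. Pushed down more than 6 mm it would switch on: the job has then failed.
- place_3 (a point): On the axis of the third place of the key row, at the top of a raised key (71 mm above the table); fixed to the box. The latched key is firm under less than 5 N. Pushed about 2 mm further down (6 to 8 N; bottom stop at 3 mm) it lets go, and springs up as the finger withdraws.
- place_4 (a point): On the axis of the fourth (farthest from the lamp) place of the key row, at the top of a raised key (71 mm above the table); fixed to the box. The keys themselves move straight down and up along z.
- cap_p (a joint): How far one of the four keys is down (m): 0 raised, about 0.007 latched, 0.010 bottom. In which of the four places this key stands is not told and varies from run to run: find out by tapping.
- cap_q (a joint): How far one of the four keys is down (m): 0 raised, about 0.007 latched, 0.010 bottom. In which of the four places this key stands is not told and varies from run to run: find out by tapping.
- cap_r (a joint): How far one of the four keys is down (m): 0 raised, about 0.007 latched, 0.010 bottom. In which of the four places this key stands is not told and varies from run to run: find out by tapping.
- cap_s (a joint): How far one of the four keys is down (m): 0 raised, about 0.007 latched, 0.010 bottom. In which of the four places this key stands is not told and varies from run to run: find out by tapping.
- tin: Bystander: small closed brass tin, 42 mm across, 30 mm high, standing on top of the box behind the keys (+x side). Origin: centre of its underside.
- ink_jar: Bystander: black ink jar with white cap, 64 mm across, 65 mm high, on the bench beside the box. Origin: centre of its underside.
- gum_bottle: Bystander: amber glass bottle with black cap, 52 mm across, 105 mm high, behind the box. Origin: centre of its underside.
- brayer: Bystander: ink roller (blue roller 38 mm across and 100 mm long, dark wooden handle) lying on the bench beside the box, about 155 mm long, 38 mm high. Origin: below the roller's middle; the handle points along its -x.
- palette_knife: Bystander: palette knife with wooden handle, 200 mm long, lying flat on the bench. Origin: underside; it lies along its x.
- brush: Bystander: brush with light wooden handle, 190 mm long, lying on the bench behind the box. Origin: underside; it lies along its x.

How it is judged:
By the outcome, as a careful person would: the job done as asked, in the order asked, and still so for the second after the job is handed in, with the robot touching nothing.
It also fails if it takes over 54 s, if anything falls off the work surface, if the arm or the gripper's body presses on something with over 40 N, if the wrist force passes 120 N, or if a joint passes its speed limit or range.

### The arm

A 6-joint arm with a two-finger parallel gripper is mounted at the origin on the work surface. World frame = base frame: x ahead of the robot, y to its left, z up, the work surface at z = 0. Lengths are in mm, angles in rad, forces in N, time in s.
With the tool pointing down it reaches from about 350 to 975 mm from the base axis. Payload 7.1 kg.
Tool frame: the origin (TCP) lies at the very end of the fingers, on their centre line; the grasp point (between the pads) lies 19 mm behind it (ctrl.grasp_offset is the distance from the TCP to the grasp point, in mm); z points along the fingers, y is the line along which they close (so a half turn about z gives the same grasp; the last joint's range is limited). The gripper opens to 88 mm and grips with 3 to 60 N. Pads are 20 mm wide; open, the fingers measure 115 mm over their backs; the gripper's body (75 mm by 178 mm) begins 61 mm behind the grasp point.
Start: joints at [1.113, 0.423, 1.63, -0, 1.089, -0.019], TCP at [265.501, 565.786, 222.675] pointing down, gripper open.
Joint ranges: [-3, 3], [-0.9, 2.11], [0.09, 2.58], [-1.31, 4.45], [0.11, 2.69], [-2.54, 2.54]. Speed limits (rad/s): [2.39, 2.39, 3.01, 3.14, 3.14, 3.14].

### API

Orientations are given as a rotation vector (axis times angle).
In Python, from workcell import ctrl, viewer, ticket, models gives the robot as it stands.
- The arm moves only by the tool play_rows, never from a script. Its arguments are lists of equal length, an entry for each row: "dp": the shift along the world's x, y, z in mm, a list of three; "yaw": the turn about the world's z in degrees. In form: {"dp": [[tx, ty, tz], ...], "yaw": [yaw, ...]}. A call has 1 to 8 rows; each row shifts and turns the commanded pose from where the row before left it; what a row does not reach is not made up. A row lasts 1/12 s, in which the tool goes at most 41.7 mm and 7.16 degrees, less where a joint would pass 70% of its speed; a pose out of reach is approached as far as the arm can. A call is refused whole if a number of a shift passes 41.7 or a number of a turn 7.16, either way. A call with a gripper value outside its range is refused whole. "gripper" is the closure, from 0 (fully open) to 1 (shut), set as the call begins (left out, the last holds). The fingers move at their own pace and stop on an object; the grip force is fixed at half the most. Time passes only in rows, so rows that do not move let the fingers close. It gives the time, the measured TCP pose, the force, the opening and the grip force at its end, in the units of the state.
- ctrl.get_obs(): the state, without advancing time (a new reading comes with each control period).
- viewer.get_image(name): name is "scene" or "side" or "wrist"; returns a dict with "pixels" (384x512x3 uint8, red, green, blue), "range_z" (384x512 float32, mm along the optical axis (not along the pixel's ray), 0 where there is no reading), "fx", "fy", "cx", "cy" (pixels), "T" (4x4, takes a point from camera to world coordinates); the wrist camera has in their place "hand_eye" (4x4, takes a point from camera to tool coordinates, whose origin is the TCP and whose axes are the flange's). Camera axes: x right, y up, looking along -z (the intrinsics and any distortion apply to the point x, -y, -z); pixel columns grow to the right and rows downward; lengths in mm; the calibration is good to about 2 mm. A picture is of the moment at which its call begins: read the wrist's pose just before it.
- ticket.close_job(): hands the job in; it is judged then, once.
Trained networks look in a picture, given as the dict that the camera call returned (one of the last four; its "shot" number tells which), for a name from the list of things; names that differ only in an ending like _2 or _b are one class to them, and where a whole thing is asked for, a point or a joint stands for the part that bears it (a point fixed in the world has none). Each returns a list of dicts, best first, with "conf" (0 to 1); they miss things now and then, are a little off and sometimes report something else, mostly with a low value. They report only what shows in the picture. A call takes as long as a camera call.
- models.look_for(picture, name): "bbox" ([centre column, centre row, width, height] in pixels, round what is visible of it).
- models.landmark_of(picture, name): "location" ([column, row] in pixels: a listed point, or the origin of a listed thing).
The state is a dict: "t": time; "qpos": joint angles; "qvel": joint speeds; "joint_torque": joint torques, N m; "ee_pos": TCP position; "orientation": TCP orientation; "ft_force": force on the tool from outside, world axes, zero at the start; "moment": the same for the moment, N m; "width": finger opening in mm; "grasp_force": force on a finger pad.
Only numpy, scipy, OpenCV 4.12 (cv2) and the standard library are available. Lean on these libraries where they do the work, as an engineer would, in place of code of your own. Each camera call takes 0.05 s, during which the arm holds its last target. There are 200 camera calls.

## Working session

There is one attempt and no reset: what is moved stays moved. The work goes in short steps, Python scripts to look and compute and a tool call to move; the robot and the scene stay as the last step left them, time stands still between calls to the robot, and variables do not carry over. Pictures are saved under pics/ and viewed, at most 10 in all, crops included, and the job is handed in when it is done.

Besides the shell and the picture viewer there is one more tool, called after "Request:" as name([rows], argument=value, ...), one row to a line, values as JSON. play_rows: Moves the arm, as the interface text tells. Its arguments: {"type":"object","properties":{"dp":{"type":"array"},"yaw":{"type":"array"},"gripper":{"type":"number"}},"required":["dp","yaw"]}

```bash
mkdir -p pics
cat > h.py <<'E'
from workcell import ctrl, viewer, ticket, models
import numpy as np, cv2
def cam(n):
    o=ctrl.get_obs(); p=viewer.get_image(n)
    if n=="wrist":
        from scipy.spatial.transform import Rotation as R
        T=np.eye(4);T[:3,:3]=R.from_rotvec(o["orientation"]).as_matrix();T[:3,3]=o["ee_pos"]
        p["W"]=T@np.array(p["hand_eye"])
    else: p["W"]=np.array(p["T"])
    return p
def ray(p,u,v):
    d=np.array([(u-p["cx"])/p["fx"],-(v-p["cy"])/p["fy"],-1]); return p["W"][:3,:3]@d,p["W"][:3,3]
def atz(p,u,v,z):
    d,c=ray(p,u,v); return c+d*(z-c[2])/d[2]
def atd(p,u,v):
    d,c=ray(p,u,v); return c+d*p["range_z"][int(round(v)),int(round(u))]
def save(p,f): cv2.imwrite("pics/"+f,cv2.cvtColor(p["pixels"],cv2.COLOR_RGB2BGR))
E
python3 - <<'E'
from h import *
np.set_printoptions(precision=1,suppress=True)
print(ctrl.get_obs())
for n in("scene","side"):
    p=cam(n); save(p,n+"1.png"); print(n,{k:v for k,v in p.items() if k not in("pixels","range_z","W")})
    for k in("place_1","place_2","place_3","place_4","keybox"):
        for r in models.landmark_of(p,k)[:4]: print(k,r,atz(p,*r["location"],0 if k=="keybox" else 71),atd(p,*r["location"]))
E
```

```text
{'t': 0.0, 'qpos': array([ 1.1,  0.4,  1.6, -0. ,  1.1, -0. ]), 'qvel': array([-0., -0.,  0.,  0.,  0.,  0.]), 'joint_torque': array([ -0. , -54.5, -27.4,   0.1,   0. ,  -0. ]), 'ee_pos': array([265.3, 565.3, 221.9]), 'orientation': array([-0.7, -3.1,  0. ]), 'ft_force': array([ 0.3, -0. , -0.3]), 'moment': array([ 0. ,  0.1, -0. ]), 'grasp_force': 0.0, 'width': 87.70012853780992}
scene {'fx': 460.7196656922232, 'fy': 460.7196656922232, 'cx': 261.1205070412259, 'cy': 196.60043389843165, 'T': array([[   0.7,   -0.6,    0.4, 1043.3],
       [   0.7,    0.6,   -0.4, -383.5],
       [   0. ,    0.6,    0.8,  947.7],
       [   0. ,    0. ,    0. ,    1. ]]), 'shot': 1}
place_1 {'location': [182.8, 206.0], 'conf': 0.97} [ 522.9 -130.7   71. ] [ 524.3 -131.4   73.4]
place_1 {'location': [173.1, 220.3], 'conf': 0.85} [ 538.5 -169.1   71. ] [ 538.3 -169.    70.6]
place_1 {'location': [200.3, 189.3], 'conf': 0.71} [513.3 -73.3  71. ] [508.6 -70.5  63.2]
place_1 {'location': [213.6, 176.0], 'conf': 0.58} [504.3 -26.6  71. ] [506.3 -27.9  74.2]
place_2 {'location': [182.8, 206.0], 'conf': 0.97}
[... 2354 characters left out ...]
0.74} [510.4 -78.2  71. ] [511.4 -71.3  63.5]
place_3 {'location': [225.0, 219.8], 'conf': 0.71} [504.4 -31.7  71. ] [504.6 -30.1  69.4]
place_3 {'location': [245.0, 253.3], 'conf': 0.6} [ 526.2 -126.9   71. ] [ 526.3 -126.4   70.5]
place_4 {'location': [251.0, 269.5], 'conf': 0.81} [ 529.1 -165.9   71. ] [ 528.9 -166.8   72.2]
place_4 {'location': [232.0, 235.8], 'conf': 0.74} [510.4 -78.2  71. ] [511.4 -71.3  63.5]
place_4 {'location': [225.0, 219.8], 'conf': 0.71} [504.4 -31.7  71. ] [504.6 -30.1  69.4]
place_4 {'location': [245.0, 253.3], 'conf': 0.6} [ 526.2 -126.9   71. ] [ 526.3 -126.4   70.5]
keybox {'location': [253.1, 263.2], 'conf': 0.76} [548.7 -97.1   0. ] [ 539.  -138.9   53.3]
```

View pics/scene1.png

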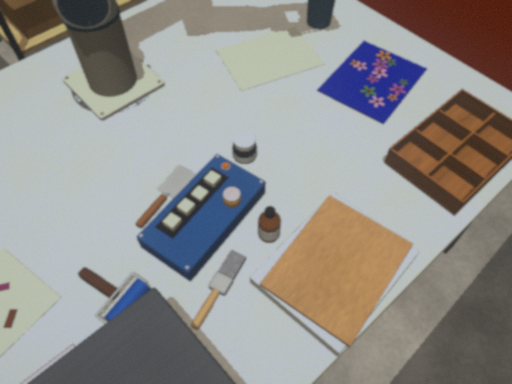

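View pics/side1.png

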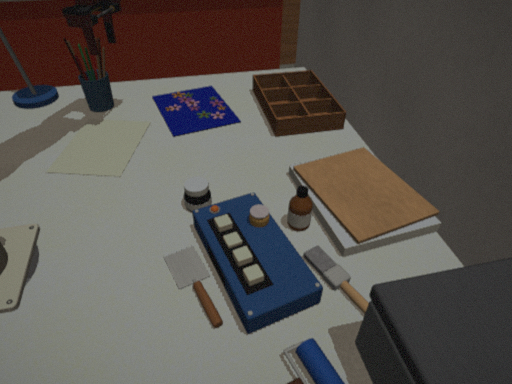

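The scene image shows the amber lamp at (225,167), at the +y end of the box. Place 1 is therefore at about (213,177) and place 4 at about (172,221). Next I check that the travel path is clear and fit the row.

Run:
```python
from h import *
np.set_printoptions(precision=1,suppress=True)
P=np.array([[505.3,-29],[511.8,-72.5],[524.5,-129.5],[533,-167.5]])
c=P.mean(0);u,s,v=np.linalg.svd(P-c);d=v[0]*np.sign(v[0][1]);print("c",c,"dir",d,np.degrees(np.arctan2(-d[0],d[1])))
for k,o in enumerate((72,24,-24,-72)):print(k+1,c+o*d)
A=np.array([265,565]);B=np.array([505,-29]);L=np.linalg.norm(B-A);t=(B-A)/L;n=np.array([-t[1],t[0]])
for nm in("side","scene"):
    p=cam(nm);V,U=np.mgrid[0:384,0:512]
    D=np.stack([(U-p["cx"])/p["fx"],-(V-p["cy"])/p["fy"],-np.ones_like(U)],-1)*p["range_z"][...,None]
    W=D@p["W"][:3,:3].T+p["W"][:3,3];W=W[p["range_z"]>0]
    s=(W[:,:2]-A)@t;l=(W[:,:2]-A)@n
    for a in range(-100,750,50):
        m=(s>=a)&(s<a+50)&(abs(l)<110)
        if m.any():print(nm,a,np.sort(W[m,2])[-3:],m.sum())
```

```text
c [518.6 -99.6] dir [-0.2  1. ] 11.473800710631954
1 [504.3 -29.1]
2 [513.9 -76.1]
3 [ 523.4 -123.1]
4 [ 533.  -170.2]
side -100 [230.3 232.3 307.7] 1567
side -50 [338.6 340.4 340.8] 998
side 0 [356.6 357.  357.1] 1280
side 50 [346.5 346.5 346.9] 1048
side 100 [6.8 6.8 6.8] 667
side 150 [6.7 7.9 8. ] 744
side 200 [3.9 3.9 4.1] 795
side 250 [3.3 3.3 3.6] 863
side 300 [3.  3.2 3.9] 935
side 350 [2.8 2.8 3.1] 1020
side 400 [2.4 2.4 2.5] 820
side 450 [67.  67.6 67.8] 1062
side 500 [66.5 66.6 66.8] 1348
side 550 [65.4 65.8 66.2] 1188
side 600 [72.1 72.3 82.4] 1578
side 650 [86.  87.1 87.7] 2165
side 700 [72.5 72.5 73.5] 2137
scene -100 [108.2 108.7 108.9] 1226
scene -50 [6.  6.2 6.3] 671
scene 0 [6.9 7.4 7.4] 720
scene 50 [7.  7.3 7.9] 765
scene 100 [7. 8. 8.] 809
scene 150 [7.1 7.6 7.7] 850
scene 200 [5.5 5.6 6.6] 903
scene 250 [4.9 4.9 5.9] 953
scene 300 [4.4 4.4 5. ] 1004
scene 350 [5.2 6.5 6.6] 1060
scene 400 [5.1 5.5 5.6] 988
scene 450 [67.8 68.1 68.2] 1008
scene 500 [69.2 69.4 69.5] 1398
scene 550 [66.7 68.1 68.7] 819
scene 600 [73.9 74.1 74.9] 1342
scene 650 [88.4 89.1 89.7] 1703
scene 700 [74.3 74.7 76. ] 1766
```

Request:
play_rows([
  [13, -33, 0],
  [13, -33, 0],
  [13, -33, 0],
  [13, -33, 0],
  [13, -33, 0],
  [13, -33, 0],
  [13, -33, 0],
  [13, -33, 0],
], yaw=[6, 6, 6, 6, 6, 6, 0, 0], gripper=1)

```text
t: 1.37
ee_pos: [369.8, 300.3, 222.9]
orientation: [-0.299, 3.127, 0.0]
ft_force: [0.8, 0.2, -0.2]
width: 38.0
grasp_force: 0.0
```

Request:
play_rows([
  [13, -33, 0],
  [13, -33, 0],
  [13, -33, 0],
  [13, -33, 0],
  [13, -33, 0],
  [13, -33, 0],
  [0, 0, 0],
  [0, 0, 0],
], yaw=[0, 0, 0, 0, 0, 0, 0, 0])

```text
t: 2.03
ee_pos: [448.1, 102.3, 222.8]
orientation: [-0.291, 3.128, 0.0]
ft_force: [-0.1, 0.2, -0.5]
width: 0.5
grasp_force: 0.0
```

Run:
```python
from h import *
from scipy.spatial.transform import Rotation as R
np.set_printoptions(precision=1,suppress=True)
o=ctrl.get_obs();print(o["t"],o["ee_pos"],o["width"],o["qpos"],o["ft_force"]);print(R.from_rotvec(o["orientation"]).as_matrix())
p=cam("wrist");save(p,"w1.png")
for r in models.landmark_of(p,"place_1")[:5]: print(r,atz(p,*r["location"],71),atd(p,*r["location"]))
```

```text
2.0333 [448.1 102.3 222.8] 0.5409026868199132 [ 0.2  0.2  2.   0.   1.  -1.6] [-0.1  0.2 -0.5]
[[-1.  -0.2  0. ]
 [-0.2  1.   0. ]
 [-0.   0.  -1. ]]
{'location': [37.8, 207.0], 'conf': 0.9} [ 523.1 -122.    71. ] [ 522.  -120.6   73.1]
{'location': [128.5, 203.9], 'conf': 0.77} [501.4 -26.1  71. ] [501.1 -26.   71.5]
{'location': [82.3, 203.7], 'conf': 0.67} [510.3 -75.   71. ] [512.8 -77.8  65.5]
```

View pics/w1.png

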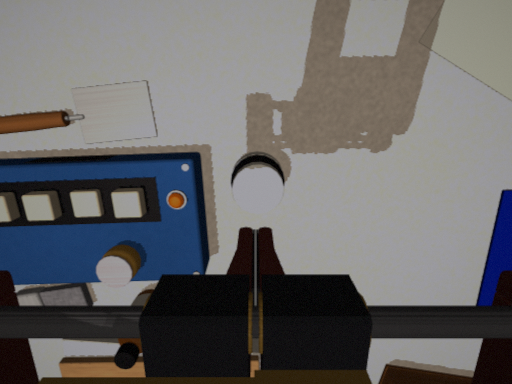

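The wrist view shows the lamp at (176,200) and places 1, 2 and 3 at (128,204), (85,204) and (40,207). The fingers are closed and aligned with the row, so I move above place 1.

Request:
play_rows([
  [14, -32.5, 0],
  [14, -32.5, 0],
  [14, -32.5, 0],
  [13, -32.5, 0],
  [0, 0, -35],
  [0, 0, -35],
  [0, 0, -35],
  [0, 0, -20],
], yaw=[0, 0, 0, 0, 0, 0, 0, 0])

```text
t: 2.8
ee_pos: [500.7, -24.7, 94.7]
orientation: [0.3, -3.124, -0.001]
ft_force: [-0.2, -0.1, 0.9]
width: 0.5
grasp_force: 0.0
```

Request:
play_rows([
  [0, 0, -10],
  [0, 0, 0],
  [0, 0, 0],
  [0, 0, 0],
], yaw=[0, 0, 0, 0])

```text
t: 3.13
ee_pos: [503.7, -25.7, 89.0]
orientation: [-0.299, 3.125, -0.001]
ft_force: [0.1, -0.9, 0.5]
width: 0.4
grasp_force: 0.0
```

Run:
```python
from h import *
np.set_printoptions(precision=1,suppress=True)
o=ctrl.get_obs();print(o["t"],o["ee_pos"],o["ft_force"])
p=cam("wrist");save(p,"w2.png")
q=cam("side");cv2.imwrite("pics/s2.png",cv2.resize(cv2.cvtColor(q["pixels"][150:310,150:350],cv2.COLOR_RGB2BGR),None,fx=3,fy=3))
for r in models.landmark_of(p,"place_1")[:5]: print(r,atz(p,*r["location"],71),atd(p,*r["location"]))
```

```text
3.1333 [503.7 -25.7  89. ] [ 0.1 -0.9  0.5]
```

View pics/w2.png

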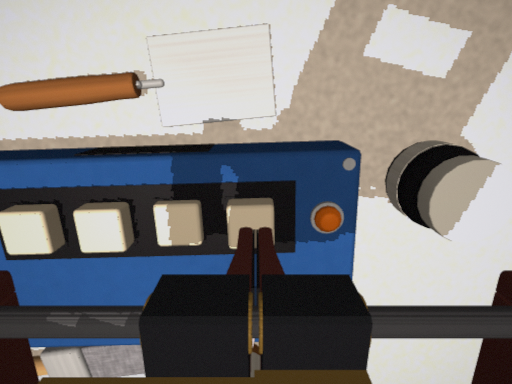

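View pics/s2.png

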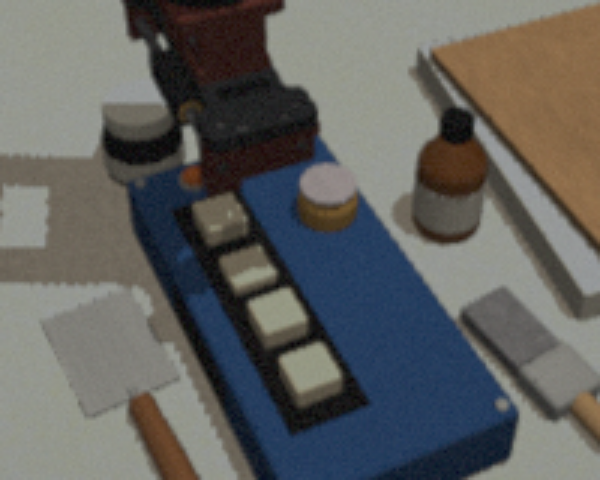

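Run:
```python
from h import *
np.set_printoptions(precision=1,suppress=True)
p=cam("wrist")
for uv in((251,213),(228,200),(273,200),(104,217),(32,220),(328,217)): print(uv,atz(p,*uv,71),atd(p,*uv))
H=np.linalg.inv(p["W"]);
for z in(71,89):
  c=H@np.array([*ctrl.get_obs()["ee_pos"][:2],z,1]);print(p["cx"]+p["fx"]*c[0]/-c[2],p["cy"]-p["fy"]*c[1]/-c[2])
g=cv2.cvtColor(p["pixels"],cv2.COLOR_RGB2HSV)
Z=p["range_z"]
V,U=np.mgrid[0:384,0:512]
D=np.stack([(U-p["cx"])/p["fx"],-(V-p["cy"])/p["fy"],-np.ones_like(U)],-1)*Z[...,None]
W=D@p["W"][:3,:3].T+p["W"][:3,3]
m=((W[...,2]>60)&(W[...,2]<77)&(U<360)&(V>180)&(V<262)&(Z>0)).astype(np.uint8)
n,l,st,c=cv2.connectedComponentsWithStats(m)
for i in range(1,n):
  if st[i,4]>300:
    w=W[l==i]; top=w[w[:,2]>np.percentile(w[:,2],50)-2]; r=cv2.minAreaRect(top[:,:2].astype(np.float32)); print(st[i],np.median(w[:,2]),r)
```

```text
(251, 213) [493.  -30.7  71. ] [492.9 -30.7  71.5]
(228, 200) [487.4 -46.1  71. ] [425.6 -40.7 251.5]
(273, 200) [482.1 -19.   71. ] [485.7 -17.6  59.4]
(104, 217) [ 513.2 -120.5   71. ] [ 512.4 -119.8   72.6]
(32, 220) [ 523.8 -164.8   71. ] [ 523.2 -164.    72.1]
(328, 217) [486.5  17.   71. ] [488.3  18.7  65.8]
255.02611206091294 229.2865262686364
254.94922041850856 241.88297793072536
[ 227  199   49   50 1529] 71.19317050311469 ((502.1138916015625, -28.827760696411133), (29.965883255004883, 29.935375213623047), 13.56200885772705)
[ 154  201   50   45 1979] 64.74531683943908 ((512.789306640625, -75.2969970703125), (30.031938552856445, 29.933813095092773), 12.606693267822266)
[   0  205   64   50 2646] 71.30840111341604 ((533.6045532226562, -168.70875549316406), (29.918399810791016, 30.641511917114258), 12.284460067749023)
[  74  204   60   49 2496] 71.3289244734973 ((522.9962768554688, -122.1530532836914), (30.012489318847656, 30.572032928466797), 12.408468246459961)
[316 206  27  26 533] 64.7608854665597 ((491.0048828125, 20.755796432495117), (15.938323020935059, 15.314801216125488), 57.805908203125)
```

Depth gives four clean 30 mm squares:

| Place | x (mm) | y (mm) | Top height (mm) |
|---|---|---|---|
| 1 | 502 | -29 | 71 |
| 2 | 513 | -75 | 65 |
| 3 | 523 | -122 | 71 |
| 4 | 534 | -169 | 71 |

Place 2 looks latched. I still tap all four in order, starting with place 1.

Request:
play_rows([
  [-1.5, -3, -5],
  [0, 0, -5],
  [0, 0, -3],
  [0, 0, -2],
  [0, 0, 0],
  [0, 0, 0],
  [0, 0, 0],
], yaw=[0, 0, 0, 0, 0, 0, 0])

```text
t: 3.92
ee_pos: [501.0, -29.2, 72.6]
orientation: [0.297, -3.127, -0.0]
ft_force: [0.2, -0.7, 0.1]
width: 0.6
grasp_force: 0.0
```

Request:
play_rows([
  [0, 0, -1],
  [0, 0, -1],
  [0, 0, 0],
  [0, 0, 0],
], yaw=[0, 0, 0, 0])

```text
t: 4.25
ee_pos: [501.2, -29.2, 70.8]
orientation: [-0.297, 3.127, -0.0]
ft_force: [0.0, -0.4, 1.2]
width: 0.3
grasp_force: 0.8
```

Request:
play_rows([
  [0, 0, -1],
  [0, 0, 0],
  [0, 0, 0],
], yaw=[0, 0, 0])

```text
t: 4.5
ee_pos: [501.2, -29.2, 69.8]
orientation: [-0.297, 3.127, -0.0]
ft_force: [-0.2, -0.0, 2.1]
width: 0.5
grasp_force: 1.0
```

Request:
play_rows([
  [0, 0, -1],
  [0, 0, 0],
  [0, 0, 0],
], yaw=[0, 0, 0])

```text
t: 4.75
ee_pos: [501.2, -29.2, 68.7]
orientation: [-0.297, 3.127, -0.0]
ft_force: [0.8, -0.7, 2.7]
width: 0.8
grasp_force: 1.3
```

Place 1 yields at 2.7 N about 2 mm down, so it is raised. Now place 2.

Request:
play_rows([
  [0, 0, 13],
  [0, 0, 0],
  [5.5, -23.2, 0],
  [6, -23.2, 0],
  [0, 0, 0],
  [0, 0, -7],
  [0, 0, -4],
  [0, 0, 0],
], yaw=[0, 0, 0, 0, 0, 0, 0, 0])

```text
t: 5.42
ee_pos: [511.1, -74.8, 69.2]
orientation: [0.298, -3.125, -0.001]
ft_force: [-1.0, -0.7, -0.7]
width: 0.3
grasp_force: 0.0
```

Request:
play_rows([
  [0, 0, -1],
  [0, 0, -1],
  [0, 0, 0],
  [0, 0, 0],
], yaw=[0, 0, 0, 0])

```text
t: 5.75
ee_pos: [512.5, -75.3, 68.7]
orientation: [0.298, -3.127, -0.0]
ft_force: [-0.1, 0.2, -0.5]
width: 0.3
grasp_force: 0.0
```

Request:
play_rows([
  [0, 0, -1],
  [0, 0, -1],
  [0, 0, -1],
  [0, 0, 0],
  [0, 0, 0],
], yaw=[0, 0, 0, 0, 0])

```text
t: 6.17
ee_pos: [512.5, -75.7, 65.6]
orientation: [0.297, -3.127, 0.0]
ft_force: [0.2, -0.2, 0.2]
width: 0.4
grasp_force: 0.0
```

Request:
play_rows([
  [0, 0, -1],
  [0, 0, 0],
  [0, 0, 0],
], yaw=[0, 0, 0])

```text
t: 6.42
ee_pos: [512.6, -75.7, 64.7]
orientation: [-0.297, 3.127, -0.0]
ft_force: [0.5, 0.3, 0.1]
width: 0.7
grasp_force: 0.1
```

Request:
play_rows([
  [0, 0, -0.5],
  [0, 0, 0],
  [0, 0, 0],
], yaw=[0, 0, 0])

```text
t: 6.67
ee_pos: [512.6, -75.7, 64.4]
orientation: [-0.297, 3.127, -0.0]
ft_force: [-0.4, 0.6, 4.2]
width: 0.4
grasp_force: 2.1
```

Place 2 is firm: 4.2 N within 0.5 mm, at the lower height. It is the latched key. I carry on along the row to places 3 and 4.

Request:
play_rows([
  [0, 0, 17],
  [0, 0, 0],
  [5, -23.2, 0],
  [5.5, -23.2, 0],
  [0, 0, 0],
  [0, 0, -5],
  [0, 0, -3],
  [0, 0, 0],
], yaw=[0, 0, 0, 0, 0, 0, 0, 0])

```text
t: 7.33
ee_pos: [521.8, -121.1, 71.9]
orientation: [0.298, -3.125, -0.001]
ft_force: [-0.8, 0.3, -0.5]
width: 0.4
grasp_force: 0.0
```

Request:
play_rows([
  [0, 0, -1],
  [0, 0, -1],
  [0, 0, -1],
  [0, 0, 0],
  [0, 0, 0],
], yaw=[0, 0, 0, 0, 0])

```text
t: 7.75
ee_pos: [522.9, -121.7, 70.2]
orientation: [0.298, -3.127, -0.0]
ft_force: [-1.0, 1.3, 2.5]
width: 0.7
grasp_force: 0.9
```

Request:
play_rows([
  [0, 0, -1],
  [0, 0, 0],
  [0, 0, 0],
], yaw=[0, 0, 0])

```text
t: 8.0
ee_pos: [523.1, -121.9, 69.3]
orientation: [-0.297, 3.127, 0.0]
ft_force: [0.2, 1.9, 3.1]
width: 0.4
grasp_force: 1.1
```

Place 3 also yields, so it is raised. Now place 4.

Request:
play_rows([
  [0, 0, 12],
  [0, 0, 0],
  [5, -23.2, 0],
  [5.5, -23.2, 0],
  [0, 0, 0],
  [0, 0, -5],
  [0, 0, -3],
  [0, 0, 0],
], yaw=[0, 0, 0, 0, 0, 0, 0, 0])

```text
t: 8.67
ee_pos: [532.5, -167.5, 72.3]
orientation: [0.298, -3.126, -0.001]
ft_force: [-1.0, -0.2, 0.3]
width: 0.4
grasp_force: 0.0
```

Request:
play_rows([
  [0, 0, -1],
  [0, 0, -1],
  [0, 0, -1],
  [0, 0, 0],
  [0, 0, 0],
], yaw=[0, 0, 0, 0, 0])

```text
t: 9.08
ee_pos: [533.4, -168.1, 70.2]
orientation: [0.298, -3.127, -0.0]
ft_force: [-0.7, 1.1, 1.9]
width: 0.5
grasp_force: 0.9
```

Request:
play_rows([
  [0, 0, -1],
  [0, 0, 0],
  [0, 0, 0],
], yaw=[0, 0, 0])

```text
t: 9.33
ee_pos: [533.6, -168.4, 69.2]
orientation: [-0.297, 3.127, 0.0]
ft_force: [-0.8, 2.8, 2.1]
width: 0.3
grasp_force: 1.1
```

Place 4 yields too. I lift clear, go back to place 2 and descend to just above it.

Request:
play_rows([
  [0, 0, 16],
  [0, 0, 0],
  [-7, 31, 0],
  [-7, 31, 0],
  [-7, 31, 0],
  [0, 0, 0],
  [0, 0, -9],
  [0, 0, -5],
], yaw=[0, 0, 0, 0, 0, 0, 0, 0])

```text
t: 10.0
ee_pos: [513.1, -75.7, 70.5]
orientation: [-0.298, 3.126, -0.001]
ft_force: [-0.5, -0.1, -0.2]
width: 0.0
grasp_force: 0.0
```

Request:
play_rows([
  [0, 0, -4],
  [0, 0, 0],
  [0, 0, 0],
  [0, 0, 0],
], yaw=[0, 0, 0, 0])

```text
t: 10.33
ee_pos: [512.6, -76.1, 67.0]
orientation: [0.296, -3.128, -0.0]
ft_force: [0.5, -0.3, 0.6]
width: 0.2
grasp_force: 0.0
```

Request:
play_rows([
  [0, 0, -1.5],
  [0, 0, -1],
  [0, 0, -1],
  [0, 0, -1],
  [0, 0, 0],
  [0, 0, 0],
], yaw=[0, 0, 0, 0, 0, 0])

```text
t: 10.83
ee_pos: [512.8, -75.7, 63.1]
orientation: [-0.298, 3.127, -0.001]
ft_force: [-1.0, -1.3, 5.6]
width: 0.0
grasp_force: 2.8
```

Request:
play_rows([
  [0, 0, -0.7],
  [0, 0, 0],
  [0, 0, 0],
], yaw=[0, 0, 0])

```text
t: 11.08
ee_pos: [512.7, -75.7, 62.5]
orientation: [-0.298, 3.127, -0.001]
ft_force: [-1.7, -1.9, 6.0]
width: 0.3
grasp_force: 3.0
```

Request:
play_rows([
  [0, 0, -0.7],
  [0, 0, 0],
  [0, 0, 0],
], yaw=[0, 0, 0])

```text
t: 11.33
ee_pos: [512.7, -75.7, 61.8]
orientation: [-0.297, 3.127, -0.001]
ft_force: [-2.3, -0.4, 6.5]
width: 0.3
grasp_force: 3.2
```

Request:
play_rows([
  [0, 0, -0.7],
  [0, 0, 0],
  [0, 0, 0],
], yaw=[0, 0, 0])

```text
t: 11.58
ee_pos: [512.8, -75.7, 61.3]
orientation: [-0.298, 3.127, -0.001]
ft_force: [-2.7, -1.7, 9.2]
width: 0.6
grasp_force: 4.3
```

The key is down about 3 mm at 9 N, which is the bottom stop. I withdraw straight up and check.

Request:
play_rows([
  [0, 0, 3],
  [0, 0, 6],
  [0, 0, 15],
  [0, 0, 25],
  [0, 0, 25],
  [0, 0, 0],
  [0, 0, 0],
  [0, 0, 0],
], yaw=[0, 0, 0, 0, 0, 0, 0, 0])

```text
t: 12.25
ee_pos: [512.1, -75.3, 134.3]
orientation: [0.297, -3.127, -0.0]
ft_force: [0.4, 0.1, -0.8]
width: 0.8
grasp_force: 0.0
```

Run:
```python
from h import *
np.set_printoptions(precision=1,suppress=True)
print(ctrl.get_obs()["ee_pos"],ctrl.get_obs()["ft_force"])
p=cam("wrist");save(p,"w3.png")
H=np.linalg.inv(p["W"]);Z=p["range_z"]
V,U=np.mgrid[0:384,0:512]
D=np.stack([(U-p["cx"])/p["fx"],-(V-p["cy"])/p["fy"],-np.ones_like(U)],-1)*Z[...,None]
W=D@p["W"][:3,:3].T+p["W"][:3,3]
for c in((502,-29),(513,-75),(523,-122),(533.6,-169)):
    m=(np.hypot(W[...,0]-c[0],W[...,1]-c[1])<12)&(W[...,2]<80)&(Z>0);print(c,m.sum(),np.median(W[m][:,2]))
```

```text
[512.1 -75.3 134.3] [ 0.4  0.1 -0.8]
(502, -29) 718 71.43618644804538
(513, -75) 713 71.57066111604615
(523, -122) 718 71.62432897454185
(533.6, -169) 712 71.67137914937645
```

View pics/w3.png

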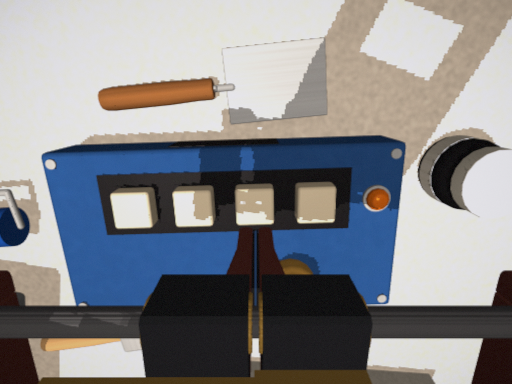

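In the wrist view all four keys, at (133,207), (194,206), (255,203) and (316,201), stand level at about 71.5 mm. The robot is touching nothing, so I hand in.

```bash
python3 -c "
from workcell import ticket
print(ticket.close_job())"
```

```text
the job is handed in; nothing more can be done
None
```

I tapped all four keys in order from the lamp end, found the one at place 2 latched and pressed it fully down; it released, all four keys now stand raised at about 71.5 mm, and the job is handed in.

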